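Set the ice bucket under the crusher and switch it on

TASK

Get the ice crusher on the bar running: push the brass ice bucket along the counter, without lifting it, squarely into the crusher's bay under the chute until it rests against the machine's front, and only then push the long toggle lever on top over to its other side so that it snaps on. Leave the short toggle as it is and the other things on the counter where they are.

Things in the scene. Friction and masses are not known exactly. Their poses are not given: they have to be found in the camera images.
- crusher: Ice crusher, pale green box fixed to the counter, 220 deep x 200 wide x 200 mm high; round brass lid with knob on its rear top, up to 238 mm high. Origin: on the counter, middle of the foot of its front face. +x runs into the machine (the way the bucket is pushed), z up, y along the front face. Two toggle levers stand on the top near the front: the long one at y = +52, the short one at y = -52 mm.
- bay (a point): Where the bucket's origin is when home, touching the front face: x = -55, y = 0 mm of the crusher, on the counter; axes as the crusher's. Two 18 mm high rails, inner faces at y = +-61 mm, guide it: straight to 60 mm out from the front face, then flaring to 105 mm out. Above it a chute 70 mm wide juts 55 mm out from the front face, 125 to 175 mm above the counter.
- bucket: Loose open ice bucket of plain brass, round and straight-walled, 110 mm outside diameter, 100 mm high, wall 4 mm, about 0.45 kg (varies). Origin: centre of its underside. It stands upright on the counter 75 to 165 mm from its home in the bay. A push 40 to 70 mm above the counter slides it without tipping.
- power (a joint): Long toggle lever, the on-off switch: steel rod 9 mm thick, hinged along the crusher's y axis. 0: off (start), leaning 0.45 rad from upright to the crusher's -x (front). 0.9: on, leaning as far to +x (rear). A spring throws it to the nearer end; upright (0.45) is the tipping point. 2 to 3 N at the ball starts it.
- power_pivot (a point): Pivot of the long toggle lever, at x = +46, y = +52, z = 212 mm of the crusher; axes as the crusher's.
- power_tip (a point): Centre of the 18 mm end ball of the long toggle lever, 52 mm from the pivot; about 259 mm above the counter at either end of its throw.
- grade (a joint): Short toggle lever (ice size), the same kind of switch: steel rod 9 mm thick, pivot at x = +46, y = -52, z = 212 mm of the crusher. 0: leaning to -x, where it starts and must stay; 0.9: the other side.
- grade_tip (a point): Centre of the 11 mm end ball of the short toggle lever, 28 mm from its pivot.
- bottle: Bystander: small green glass bitters bottle, 56 mm diameter, 150 mm high. Origin: centre of its underside.
- mug: Bystander: white ceramic mug, 80 mm diameter with a handle to its +y, 85 mm high. Origin: centre of its underside.
- jar: Bystander: amber glass jar with brass cap, 68 mm diameter, 90 mm high. Origin: centre of its underside.

How it is judged:
By the outcome, as a careful person would: the job done as asked, in the order asked, and still so for the second after the job is handed in, with the robot touching nothing.
It also fails if it takes over 51 s, if anything falls off the work surface, if the arm or the gripper's body presses on something with over 40 N, if the wrist force passes 120 N, or if a joint passes its speed limit or range.

ROBOT

A 6-joint arm with a two-finger parallel gripper is mounted at the origin on the work surface. World frame = base frame: x ahead of the robot, y to its left, z up, the work surface at z = 0. Lengths are in mm, angles in degrees, forces in N, time in s.
With the tool pointing down it reaches from about 300 to 850 mm from the base axis. Payload 4.2 kg.
Tool frame: the origin (TCP) lies midway between the tips of the shut fingers; the grasp point (between the pads) lies 19 mm behind it; z points along the fingers, y is the line along which they close (so a half turn about z gives the same grasp; the last joint's range is limited). The gripper opens to 91 mm and grips with 3 to 60 N. Pads are 32 mm wide; open, the fingers measure 118 mm over their backs; the gripper's body (76 mm by 178 mm) begins 60 mm behind the grasp point.
Start: joints at [70.302, 18.312, 89.639, -0, 72.044, -1.146], TCP at [182.952, 545.137, 186.076] pointing down, gripper open.
Joint ranges: [-177.97, 177.97], [-48.28, 115.42], [12.27, 149.76], [-77.06, 257.06], [2.81, 150.46], [-146.56, 146.56]. Speed limits (degrees/s): [147.25, 147.25, 180, 180, 180, 180].

INTERFACE

Orientations are given as [roll, pitch, yaw] about the fixed x, y, z axes, in that order (R = Rz(yaw) Ry(pitch) Rx(roll)).
In Python, from workcell import env gives the robot as it stands.
- The arm moves only by the shell command python3 drive.py [OPENING] [FORCE], which reads ROWS from standard input. ROWS is one flat JSON list of numbers that holds 1 to 8 rows one after another, with no inner brackets; each row has 6 numbers: dx, dy, dz in shares of the most that a row can go, 1 being 50 mm, then a rotation vector rx, ry, rz in fractions of the full range, 1 being 360 degrees; each row shifts and turns the commanded pose from where the row before left it, along the tool's axes as they then stand; what a row does not reach is not made up. A row lasts 1/10 s, in which the tool goes at most 50 mm and 8.59 degrees, less where a joint would pass 70% of its speed; a pose out of reach is approached as far as the arm can. OPENING is the finger opening in mm, set as the command begins (- or left out keeps the last). The fingers move at their own pace and stop on an object; FORCE is the grip in N (left out, the last holds). Time passes only in rows, so rows that do not move let the fingers close. It prints the time, the measured TCP pose, the force, the opening and the grip force at its end. No shift or turn number may pass 1 either way. Input that does not fit is refused with a message, and nothing moves.
- env.state(): the state, without advancing time (a new reading comes with each control period).
- env.grab_frame(name): name is "scene" or "side" or "wrist"; returns the picture (480x640x3 uint8, blue, green, red); there is no depth.
- env.camera_model(name): a dict with "fx", "fy", "cx", "cy" (pixels), "D" ([k1, k2, p1, p2, k3] as OpenCV has them; the pictures are not rectified), "T" (4x4, takes a point from camera to world coordinates). Camera axes: x right, y up, looking along -z (the intrinsics and any distortion apply to the point x, -y, -z); pixel columns grow to the right and rows downward; lengths in mm; the calibration is good to about 2 mm. A picture is of the moment at which its call begins: read the wrist's pose just before it. camera_model takes no time and is no camera call; for the wrist camera it gives the pose at the moment of the call.
- env.job_done(): hands the job in; it is judged then, once.
The state is a dict: "time_s": time; "qpos": joint angles; "qvel": joint speeds; "effort": joint torques, N m; "ee_pos": TCP position; "ee_rot": TCP orientation; "force": force on the tool from outside, world axes, zero at the start; "torque": the same for the moment, N m; "gripper_width": finger opening in mm; "gripper_force": force on a finger pad.
Only numpy, scipy, OpenCV 4.12 (cv2) and the standard library are available. Lean on these libraries where they do the work, as an engineer would, in place of code of your own. Each camera call takes 0.05 s, during which the arm holds its last target. There are 200 camera calls.

## Working session

There is one attempt and no reset: what is moved stays moved. The work goes in short steps, Python scripts to look and compute and a shell command to move; the robot and the scene stay as the last step left them, time stands still between calls to the robot, and variables do not carry over. Pictures are saved under pics/ and viewed, at most 10 in all, crops included, and the job is handed in when it is done.

```bash
ls; mkdir -p pics
python3 - <<'E'
from workcell import env
import cv2,numpy as np
for n in ["scene","side"]:
    cv2.imwrite(f"pics/{n}0.png",env.grab_frame(n)); m=env.camera_model(n); print(n,m["fx"],m["cx"],m["cy"],m["D"],np.round(m["T"],3).tolist())
s=env.state();print(s["ee_pos"],s["ee_rot"],s["time_s"])
E
```

```text
drive.py
pics
workcell.py
scene 560.718733572807 314.3949860074397 235.57663132312408 [-0.00046447  0.          0.          0.          0.        ] [[-0.69, -0.59, 0.42, 1075.289], [0.724, -0.571, 0.388, 499.069], [0.011, 0.571, 0.821, 1084.326], [0.0, 0.0, 0.0, 1.0]]
side 561.3770635188669 325.05634654224235 234.85614441217558 [0.04719885 0.         0.         0.         0.        ] [[0.746, 0.36, -0.56, 48.877], [-0.666, 0.388, -0.637, -533.565], [-0.012, 0.848, 0.53, 695.768], [0.0, 0.0, 0.0, 1.0]]
[182.80241677 544.66005557 185.31317773] [-1.79910443e+02 -1.62052659e-03  1.61445434e+02] 0.1
```

View pics/scene0.png

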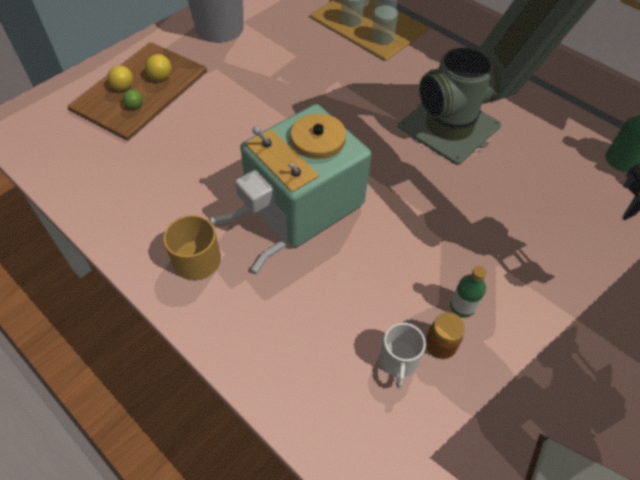

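View pics/side0.png

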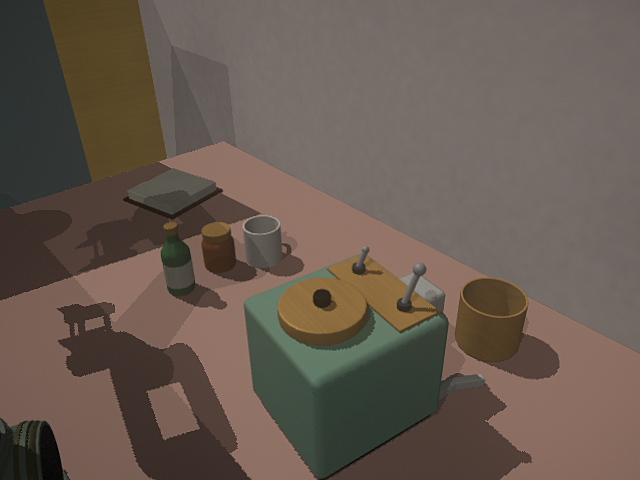

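The scene view shows the crusher with its chute facing left-down. The long toggle's pivot is near (267,143) and its ball near (256,131), the short pivot is near (296,171), and the bucket rim is centred at about (192,238). In the side view the long ball is at (419,270) and its pivot at (404,304). The short pivot is at (358,268) and the rim centre at about (492,299).

```bash
cat > h.py <<'E'
from workcell import env
import cv2,numpy as np
from scipy.optimize import least_squares
def proj(n,P):
    m=env.camera_model(n); T=np.linalg.inv(m["T"]); p=np.atleast_2d(P)@T[:3,:3].T+T[:3,3]; p=p*[1,-1,-1]
    K=np.array([[m["fx"],0,m["cx"]],[0,m["fy"],m["cy"]],[0,0,1]])
    return cv2.projectPoints(p.reshape(-1,1,3),np.zeros(3),np.zeros(3),K,np.array(m["D"]))[0].reshape(-1,2)
def W(c,P):
    a=np.radians(c[2]);P=np.atleast_2d(np.array(P,float))
    return np.c_[c[0]+np.cos(a)*P[:,0]-np.sin(a)*P[:,1],c[1]+np.sin(a)*P[:,0]+np.cos(a)*P[:,1],P[:,2]]
def circ(x,y,z,r,n=60):
    t=np.linspace(0,2*np.pi,n); return np.c_[x+r*np.cos(t),y+r*np.sin(t),0*t+z]
E
python3 - <<'E'
from h import *
L=[[46,52,212],[46,-52,212],[23.4,52,258.8],[46-28*np.sin(.45),-52,212+28*np.cos(.45)]]
obs={"scene":[[267,143],[296,171],[256,131],[291,166]],"side":[[404,304],[358,268],[419,270],[365,250]]}
extra={"scene":([[220,-100,200],],[[368,155]]),"side":([[220,100,0]],[[321,476]])}
def f(c): return np.concatenate([np.r_[(proj(n,W(c,L))-obs[n]).ravel(),.5*(proj(n,W(c,extra[n][0]))-extra[n][1]).ravel()] for n in obs])
best=min((least_squares(f,[500,100,a],loss="soft_l1",x_scale=[100,100,50]) for a in (180,135,225)),key=lambda r:r.cost)
c=best.x;print(c,best.fun.round(1))
def g(b): return np.concatenate([(proj(n,[b[0],b[1],100])-o).ravel() for n,o in(("scene",[192,238]),("side",[492,299]))])
b=least_squares(g,[700,0]);print(b.x,b.fun)
a=np.radians(c[2]);d=b.x-c[:2];print("bucket in crusher",d@[np.cos(a),np.sin(a)],d@[-np.sin(a),np.cos(a)])
# bucket color
out=[]
for n,(x,y) in (("scene",(150,90)),("side",(300,220))):
    im=cv2.imread(f"pics/{n}0.png")
    def dr(P,col,closed=False): cv2.polylines(big,[np.int32(((proj(n,P)-[x,y])*s*16)+s*8)],closed,col,1,cv2.LINE_AA,4)
    s=3 if n=="scene" else 2.5
    big=cv2.resize(im[y:y+200,x:x+240],None,fx=s,fy=s,interpolation=cv2.INTER_CUBIC)
    for z in(0,100): dr(circ(*b.x,z,55),(255,0,255))
    for z in(0,200): dr(W(c,[[0,-100,z],[220,-100,z],[220,100,z],[0,100,z]]),(255,255,0),True)
    for q in L: dr(circ(*W(c,[q])[0],4),(0,0,255))
    for y0 in(61,-61): dr(W(c,[[-60,y0,18],[0,y0,18]]),(255,0,0))
    dr(W(c,[L[0],L[2]]),(0,0,255))
    dr(W(c,[[-55,-35,175],[-55,35,175],[0,35,175],[0,-35,175]]),(0,255,0),True)
    cv2.imwrite(f"pics/{n}1.png",big)
E
```

```text
[ 575.70935367 -109.65212975  171.89863649] [-0.1 -0.9  0.3  0.1  0.6 -0.2  0.3 -0.5  3.1 -2.1  0.2 -1.   0.5 -1.5
  0.4 -0.7  0.4 -0.2 -1.1  8.3]
[ 753.7979865  -154.60480579] [-0.58665669 -2.50093381 -0.36232892 -2.41406551]
bucket in crusher -182.6463089959639 19.406958435781206
```

View pics/scene1.png

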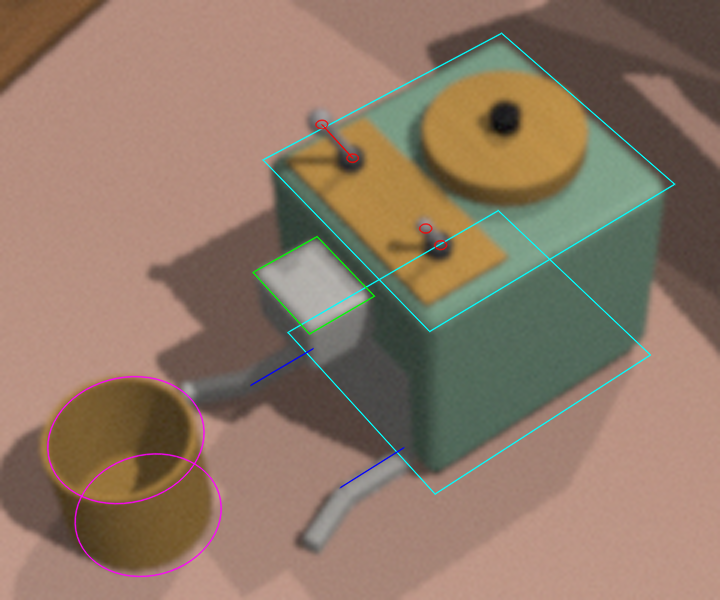

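View pics/side1.png

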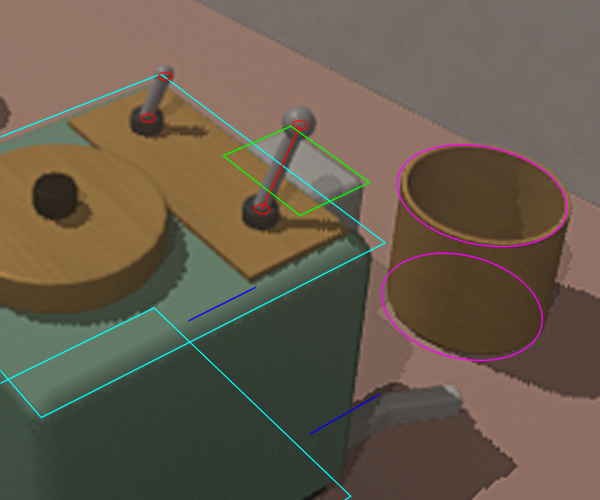

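The overlay matches the levers, chute and rails to about 1–2 px. The bucket is slightly off, so I'll refine it by fitting its silhouette.

Run:
```python
from h import *
from scipy.optimize import minimize
def mask(n,roi):
    im=cv2.imread(f"pics/{n}0.png");x,y,w,h=roi
    hsv=cv2.cvtColor(im,cv2.COLOR_BGR2HSV); m=((hsv[...,0]>10)&(hsv[...,0]<28)&(hsv[...,1]>110)).astype(np.uint8)
    z=np.zeros_like(m);z[y:y+h,x:x+w]=m[y:y+h,x:x+w]
    k,l,s,_=cv2.connectedComponentsWithStats(z);i=1+s[1:,4].argmax();print(n,s[i])
    return cv2.morphologyEx((l==i).astype(np.uint8),cv2.MORPH_CLOSE,np.ones((9,9)))
M={"scene":mask("scene",(155,205,75,85)),"side":mask("side",(450,270,85,100))}
def model(n,b,r=55,h=100):
    p=proj(n,np.r_[circ(*b,0,r),circ(*b,h,r)]);hull=cv2.convexHull(np.float32(p))
    o=np.zeros((480,640),np.uint8);cv2.fillPoly(o,[np.int32(hull*16)],1,cv2.LINE_AA,4);return o
def cost(b,ns=("scene","side")): return sum(1-(M[n]&model(n,b)).sum()/(M[n]|model(n,b)).sum() for n in ns)
for ns in (("scene",),("side",),("scene","side")):
    r=minimize(cost,[754,-155],args=(ns,),method="Nelder-Mead",options=dict(initial_simplex=[[754,-155],[764,-155],[754,-145]]));print(ns,r.x,r.fun)
b=r.x;c=[575.7,-109.7,171.9];a=np.radians(c[2]);d=b-c[:2];print(d@[np.cos(a),np.sin(a)],d@[-np.sin(a),np.cos(a)])
def g(p,o,z): return lambda q:np.concatenate([(proj(n,[*q,z])-v).ravel() for n,v in o.items()])
# rail bends/refine crusher per camera
L=[[46,52,212],[46,-52,212],[23.4,52,258.8],[46-28*np.sin(.45),-52,212+28*np.cos(.45)]]
O={"scene":[[266.5,142.3],[295.7,171.3],[256,129],[291.3,165]],"side":[[404.4,303.6],[358.5,267.7],[419.3,268],[365.5,249.3]]}
for ns in (("scene",),("side",),("scene","side")):
    r=least_squares(lambda c:np.concatenate([(proj(n,W(c,L))-O[n]).ravel() for n in ns]),c,x_scale=[10,10,5]);print(ns,r.x.round(1),r.fun.round(1))
for nm,s,z in(("mug",(403,338),85),("bottle",(479,270),150),("jar",(449,325),90)):
    print(nm,least_squares(lambda q:(proj("scene",[*q,z])-s).ravel(),[700,300]).x)
```

```text
scene [ 163  215   57   65 2831]
side [ 455  277   73   85 4976]
('scene',) [ 755.63848877 -161.68640137] 0.06003316749585408
('side',) [ 760.32083595 -154.14911151] 0.038780628979355636
('scene', 'side') [ 757.09646159 -157.55377233] 0.12141819580928925
-186.32944387843423 21.81738181023557
('scene',) [ 575.3 -111.3  171.6] [ 0.2 -0.7  0.1 -0.6  0.4  1.3 -0.6  0.1]
('side',) [ 575.8 -109.4  172.4] [ 0.1 -0.7 -0.2 -1.1  0.3  1.2 -0.3  0.6]
('scene', 'side') [ 575.6 -110.1  172.1] [ 0.2 -0.4  0.5 -0.5  0.4  1.7 -0.1  0.3  0.1 -0.4  0.1 -1.   0.4  1.5
  0.   0.7]
mug [619.14200361 316.10284469]
bottle [432.47638915 345.43493303]
jar [537.4764494  364.65575294]
```

The rows are not in the units I measure in: shifts go in shares of 50 mm and turns go in shares of 360 degrees. I convert before sending: -50 mm is -1, -40 mm is -0.8.

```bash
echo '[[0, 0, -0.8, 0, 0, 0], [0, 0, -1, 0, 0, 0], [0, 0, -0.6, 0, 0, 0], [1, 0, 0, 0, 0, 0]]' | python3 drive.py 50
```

```text
refused: ROWS must be one flat list, 6 numbers to a row, no inner brackets. Nothing was moved.
```

Refused on format, not on reach. It needs one flat list, 6 numbers to a row, no inner brackets.

```bash
echo '[0, 0, -0.8, 0, 0, 0, 0, 0, -1, 0, 0, 0, 0, 0, -0.6, 0, 0, 0, 1, 0, 0, 0, 0, 0]' | python3 drive.py 50
```

```text
time_s: 0.5
ee_pos: [140.1, 562.3, 311.2]
ee_rot: [179.4, 0.1, 161.0]
force: [-0.1, 1.2, -0.7]
gripper_width: 62.1
gripper_force: 0.0
```

In the tool's units: -37 mm is -0.74, -30 mm is -0.6, -5.5 degrees / 360 = -0.0153.

```bash
echo '[0, 0, 0, 0, 0, -0.0156, 0, 0, 0, 0, 0, -0.0153, -0.6, -0.48, 0, 0, 0, 0, -0.74, -0.6, 0, 0, 0, 0, -0.74, -0.6, 0, 0, 0, 0, -0.74, -0.6, 0, 0, 0, 0, -0.74, -0.6, 0, 0, 0, 0, -0.74, -0.6, 0, 0, 0, 0]' | python3 drive.py 60; echo '[-0.74, -0.6, 0, 0, 0, 0, -0.74, -0.6, 0, 0, 0, 0, -0.74, -0.6, 0, 0, 0, 0, -0.74, -0.6, 0, 0, 0, 0, -0.74, -0.6, 0, 0, 0, 0, -0.74, -0.6, 0, 0, 0, 0, -0.74, -0.6, 0, 0, 0, 0, 0, 0, 0, 0, 0, 0]' | python3 drive.py
```

```text
time_s: 1.3
ee_pos: [327.0, 358.9, 305.8]
ee_rot: [-180.0, -0.0, 172.6]
force: [0.9, 0.9, 0.1]
gripper_width: 59.7
gripper_force: 0.0
time_s: 2.1
ee_pos: [558.7, 114.5, 304.3]
ee_rot: [-179.9, -0.0, 172.2]
force: [-0.0, 0.8, -1.4]
gripper_width: 60.4
gripper_force: 0.0
```

```bash
echo '[-0.76, -0.6, 0, 0, 0, 0, -0.76, -0.6, 0, 0, 0, 0, -0.76, -0.6, 0, 0, 0, 0, -0.76, -0.6, 0, 0, 0, 0, -0.76, -0.6, 0, 0, 0, 0, -0.76, -0.6, 0, 0, 0, 0, -0.76, -0.6, 0.4, 0, 0, 0, -0.76, -0.62, 0.4, 0, 0, 0]' | python3 drive.py; echo '[0, 0, 0.6, 0, 0, 0, 0, 0, 0.6, 0, 0, 0, 0, 0, 0, 0, 0, 0]' | python3 drive.py
```

```text
time_s: 2.9
ee_pos: [823.5, -156.3, 268.1]
ee_rot: [180.0, 0.1, 172.6]
force: [1.3, -0.1, 0.5]
gripper_width: 59.9
gripper_force: 0.0
time_s: 3.2
ee_pos: [819.9, -154.9, 200.1]
ee_rot: [179.9, -0.8, 172.6]
force: [-0.1, 0.4, -0.7]
gripper_width: 60.1
gripper_force: 0.0
```

In the tool's units: 30 mm is 0.6, 25 mm is 0.5.

```bash
echo '[0, -0.2, 0, 0, 0, 0, 0, 0, 0.6, 0, 0, 0, 0, 0, 0.6, 0, 0, 0, 0, 0, 0.5, 0, 0, 0, 0, 0, 0, 0, 0, 0]' | python3 drive.py 84
python3 - <<'E'
from h import *
s=env.state();c=[575.6,-110.1,172.1];a=np.radians(c[2]);d=s["ee_pos"][:2]-np.array(c[:2]);print(s["qpos"].round(1),d@[np.cos(a),np.sin(a)],d@[-np.sin(a),np.cos(a)])
A=env.grab_frame("scene")[150:350,110:310];B=env.grab_frame("side")[200:400,400:600]
cv2.imwrite("pics/2.png",cv2.resize(np.hstack([A,B]),None,fx=2,fy=2,interpolation=cv2.INTER_CUBIC))
E
```

```text
time_s: 3.7
ee_pos: [820.0, -165.8, 122.0]
ee_rot: [180.0, -0.2, 172.6]
force: [-1.0, -0.1, -0.9]
gripper_width: 84.1
gripper_force: 0.0
[-12.2  45.9  49.7  -0.   84.5 -94.8] -249.75359599843335 21.59179576144195
```

View pics/2.png

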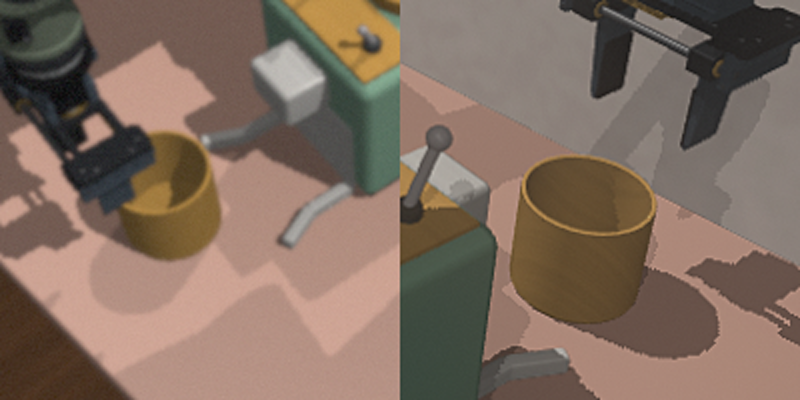

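The fingers are open behind the bucket. In the side panel the fingertips are at (600,95) and (690,145), clear of the rim edge at (655,200). I'll lower to pushing height.

In the tool's units: 25 mm is 0.5, 17 mm is 0.34.

```bash
echo '[-0.04, 0, 0.5, 0, 0, 0, 0, 0, 0.5, 0, 0, 0, 0, 0, 0.34, 0, 0, 0, 0, 0, 0, 0, 0, 0]' | python3 drive.py
python3 - <<'E'
from h import *
s=env.state();c=[575.6,-110.1,172.1];a=np.radians(c[2]);d=s["ee_pos"][:2]-np.array(c[:2]);print(d@[np.cos(a),np.sin(a)],d@[-np.sin(a),np.cos(a)])
E
```

```text
time_s: 4.2
ee_pos: [823.2, -166.2, 56.3]
ee_rot: [180.0, -0.0, 172.6]
force: [-0.4, -0.3, -0.6]
gripper_width: 84.2
gripper_force: 0.0
-252.93281337747908 21.558508433783324
```

```bash
cat > p.py <<'E'
from h import *
s=env.state();c=[575.6,-110.1,172.1];a=np.radians(c[2]);d=s["ee_pos"][:2]-np.array(c[:2]);print("crusher xy",d@[np.cos(a),np.sin(a)],d@[-np.sin(a),np.cos(a)])
E
echo '[0.1, 0, 0, 0, 0, 0, 0.1, 0, 0, 0, 0, 0, 0.1, 0, 0, 0, 0, 0, 0.1, 0.02, 0, 0, 0, 0, 0.12, 0.04, 0, 0, 0, 0, 0.16, 0.06, 0, 0, 0, 0, 0.16, 0.06, 0, 0, 0, 0, 0.16, 0.06, 0, 0, 0, 0]' | python3 drive.py;python3 p.py;  echo '[0.16, 0.06, 0, 0, 0, 0, 0.16, 0.06, 0, 0, 0, 0, 0.16, 0.06, 0, 0, 0, 0, 0.16, 0.06, 0, 0, 0, 0, 0.08, 0.02, 0, 0, 0, 0, 0, 0, 0, 0, 0, 0]' | python3 drive.py; python3 p.py;  python3 - <<'E'
from h import *
A=env.grab_frame("scene")[120:320,150:350];B=env.grab_frame("side")[220:420,360:560]
cv2.imwrite("pics/3.png",cv2.resize(np.hstack([A,B]),None,fx=2,fy=2,interpolation=cv2.INTER_CUBIC))
E
```

```text
time_s: 5.0
ee_pos: [775.7, -147.8, 57.3]
ee_rot: [-180.0, 0.2, 172.6]
force: [5.1, -2.7, 5.6]
gripper_width: 84.0
gripper_force: 3.2
crusher xy -203.33452526903937 9.831500146225707
time_s: 5.6
ee_pos: [740.7, -129.5, 56.8]
ee_rot: [180.0, 0.0, 172.6]
force: [1.8, -1.1, 3.4]
gripper_width: 84.4
gripper_force: 2.3
crusher xy -166.23710101019736 -3.4509508682520007
```

View pics/3.png

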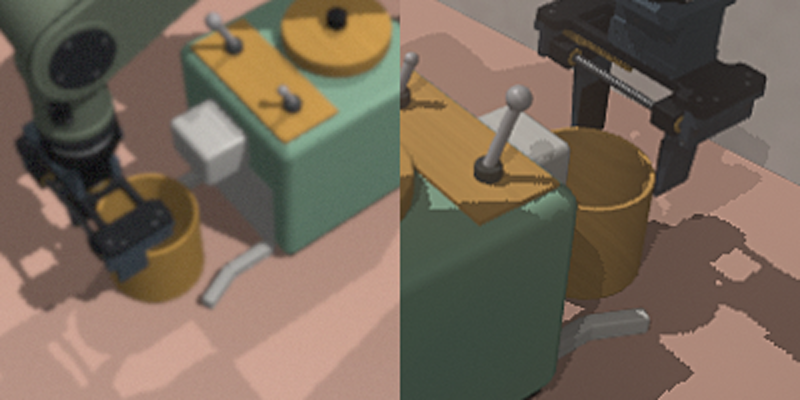

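The bucket is upright, seated against both fingers, and entering between the flared rails.

```bash
echo '[0.16, -0.02, 0, 0, 0, 0, 0.16, -0.02, 0, 0, 0, 0, 0.16, -0.02, 0, 0, 0, 0, 0.16, 0, 0, 0, 0, 0, 0.16, 0, 0, 0, 0, 0, 0.12, 0, 0, 0, 0, 0, 0.08, 0, 0, 0, 0, 0, 0, 0, 0, 0, 0, 0]' | python3 drive.py;python3 p.py;  echo '[0.06, 0, 0, 0, 0, 0, 0.06, 0, 0, 0, 0, 0, 0, 0, 0, 0, 0, 0]' | python3 drive.py;python3 p.py
```

```text
time_s: 6.5
ee_pos: [689.5, -126.6, 55.6]
ee_rot: [180.0, -0.2, 172.5]
force: [1.1, -1.3, 0.5]
gripper_width: 84.0
gripper_force: 0.9
crusher xy -115.10255377388349 0.6364960743258692
time_s: 6.8
ee_pos: [684.6, -125.8, 55.7]
ee_rot: [180.0, -0.1, 172.6]
force: [1.8, 1.1, -0.4]
gripper_width: 84.2
gripper_force: 1.1
crusher xy -110.16161235487685 0.5923520681610697
```

In the tool's units: 2 mm is 0.04.

```bash
for i in 1; do echo '[0.04, 0, 0, 0, 0, 0, 0, 0, 0, 0, 0, 0]' | python3 drive.py; echo '[0.04, 0, 0, 0, 0, 0, 0, 0, 0, 0, 0, 0]' | python3 drive.py|grep -E 'pos|^force'; python3 p.py; done
```

```text
time_s: 7.0
ee_pos: [683.0, -125.6, 56.0]
ee_rot: [180.0, -0.0, 172.6]
force: [1.3, -0.5, -0.1]
gripper_width: 83.7
gripper_force: 1.2
ee_pos: [680.9, -125.4, 56.0]
force: [2.0, -0.2, 0.2]
crusher xy -106.44279663105569 0.6428969463277117
```

In the tool's units: 2 mm is 0.04.

```bash
echo '[0.04, 0, 0, 0, 0, 0, 0, 0, 0, 0, 0, 0]' | python3 drive.py|grep -E 'pos|^force'; echo '[0.02, 0, 0, 0, 0, 0, 0, 0, 0, 0, 0, 0]' | python3 drive.py|grep -E 'pos|^force';python3 p.py
```

```text
ee_pos: [679.9, -125.3, 56.1]
force: [4.0, 0.2, -0.1]
ee_pos: [679.9, -125.3, 56.2]
force: [6.5, 0.1, -1.4]
crusher xy -105.35307671058025 0.6803091382361881
```

In the tool's units: 1.5 mm is 0.03.

```bash
echo '[0.03, 0, 0, 0, 0, 0, 0, 0, 0, 0, 0, 0]' | python3 drive.py|grep -E 'pos|^force'; echo '[-0.1, 0, 0, 0, 0, 0, -0.3, 0, 0, 0, 0, 0, -0.6, 0, 0, 0, 0, 0, -0.2, 0, 0, 0, 0, 0, 0, 0, 0, 0, 0, 0, 0, 0, 0, 0, 0, 0]' | python3 drive.py|grep -E 'pos|^force'
python3 - <<'E'
from h import *
ims=[]
for n,x,y in(("scene",190,110),("side",340,220)):
    im=env.grab_frame(n)
    b=W([575.6,-110.1,172.1],[[-55,0,0]])[0]
    for z in(0,100): cv2.polylines(im,[np.int32(proj(n,circ(b[0],b[1],z,55))*16)],True,(255,0,255),1,cv2.LINE_AA,4)
    ims.append(im[y:y+200,x:x+200])
cv2.imwrite("pics/4.png",cv2.resize(np.hstack(ims),None,fx=2,fy=2,interpolation=cv2.INTER_CUBIC))
E
python3 p.py
```

```text
ee_pos: [679.8, -125.3, 56.6]
force: [8.8, -0.5, -1.4]
ee_pos: [734.6, -132.3, 55.1]
force: [0.6, 0.2, -0.3]
crusher xy -160.7497241899177 0.20469743614532732
```

View pics/4.png

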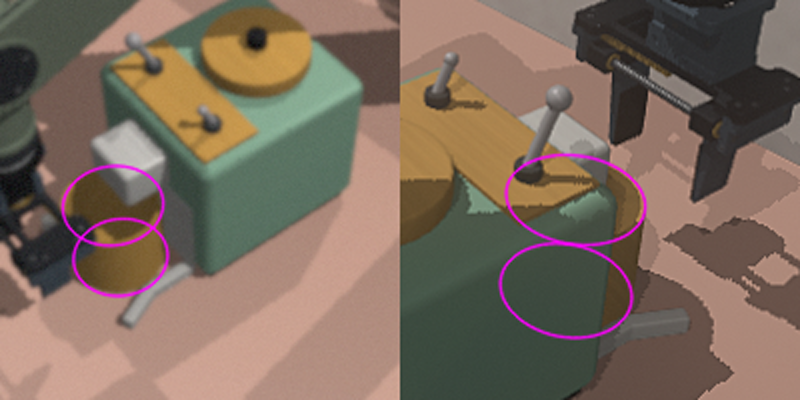

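The bucket matches the home outline in both views. Next I'll raise, shut the fingers and go in front of the long lever.

In the tool's units: -45 mm is -0.9, -40 mm is -0.8.

```bash
echo '[0, 0, -0.8, 0, 0, 0, 0, 0, -0.9, 0, 0, 0, 0, 0, -0.9, 0, 0, 0, 0, 0, -0.9, 0, 0, 0, 0, 0, -0.9, 0, 0, 0, 0, 0, -0.9, 0, 0, 0, 0, 0, -0.2, 0, 0, 0, 0, 0, 0, 0, 0, 0]' | python3 drive.py 0|grep pos; echo '[0.7, -0.26, 0, 0, 0, 0, 0.7, -0.26, 0, 0, 0, 0, 0.7, -0.26, 0, 0, 0, 0, 0.5, -0.26, 0, 0, 0, 0, 0, 0, 0, 0, 0, 0]' | python3 drive.py; python3 p.py
```

```text
ee_pos: [736.2, -132.7, 334.5]
time_s: 9.8
ee_pos: [596.2, -168.0, 330.7]
ee_rot: [-180.0, -0.2, 172.4]
force: [-0.2, -1.0, -0.5]
gripper_width: 0.2
gripper_force: 0.0
crusher xy -28.39943699612788 54.470487704036
```

In the tool's units: 30 mm is 0.6, 21 mm is 0.42.

```bash
echo '[0, 0.04, 0.6, 0, 0, 0, 0, 0, 0.6, 0, 0, 0, 0, 0, 0.42, 0, 0, 0, 0, 0, 0, 0, 0, 0]' | python3 drive.py|grep -E 'pos|^force'; echo '[0.16, 0, 0, 0, 0, 0, 0.16, 0, 0, 0, 0, 0, 0.16, 0, 0, 0, 0, 0, 0.12, 0, 0, 0, 0, 0, 0.12, 0, 0, 0, 0, 0, 0.12, 0, 0, 0, 0, 0, 0.12, 0, 0, 0, 0, 0, 0, 0, 0, 0, 0, 0]' | python3 drive.py|grep -E 'pos|^force';python3 p.py
```

```text
ee_pos: [598.5, -164.2, 244.9]
force: [-0.5, -0.1, -0.5]
ee_pos: [552.6, -159.0, 250.3]
force: [0.3, -1.0, -0.7]
crusher xy 16.070912941570278 51.63909926729307
```

In the tool's units: 6 mm is 0.12, 4 mm is 0.08.

```bash
echo '[0.12, 0, 0, 0, 0, 0, 0.12, 0, 0, 0, 0, 0, 0.12, 0, 0, 0, 0, 0, 0.08, 0, 0, 0, 0, 0, 0, 0, 0, 0, 0, 0, 0, 0, 0, 0, 0, 0]' | python3 drive.py|grep -E 'pos|^force';python3 p.py; echo '[-0.4, 0, 0, 0, 0, 0, -0.6, 0, 0, 0, 0, 0, -0.4, 0, 0, 0, 0, 0, 0, 0, -0.6, 0, 0, 0, 0, 0, -0.8, 0, 0, 0, -0.8, 0, -0.2, 0, 0, 0, -0.8, 0, 0, 0, 0, 0, -0.8, 0, 0, 0, 0, 0]' | python3 drive.py|grep -E 'pos|^force'
python3 - <<'E'
from h import *
A=env.grab_frame("scene");B=env.grab_frame("side")[220:420,340:540]
cv2.imwrite("pics/5.png",np.hstack([cv2.resize(A[110:310,190:390],(400,400)),cv2.resize(B,(400,400))]))
E
```

```text
ee_pos: [531.5, -156.3, 250.2]
force: [0.0, 0.3, 0.1]
crusher xy 37.28454605155002 51.82368158876597
ee_pos: [721.4, -181.1, 331.2]
force: [0.6, 0.2, -0.4]
```

View pics/5.png

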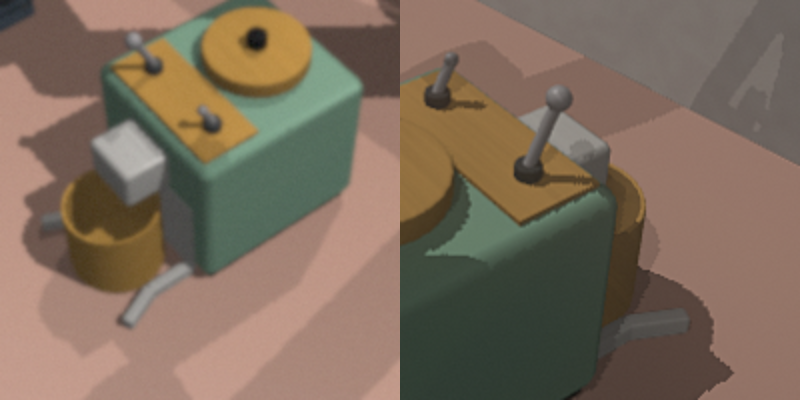

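The side panel shows the ball still leaning forward at (558,98), so the lever hasn't switched. I'll go back to the same stroke, slightly lower, and look while pressing.

In the tool's units: 46 mm is 0.92, 40 mm is 0.8.

```bash
echo '[0.8, 0, 0, 0, 0, 0, 0.8, 0, 0, 0, 0, 0, 0.8, 0, 0, 0, 0, 0, 0, 0, 0.8, 0, 0, 0, 0, 0, 0.92, 0, 0, 0, 0, 0, 0, 0, 0, 0]' | python3 drive.py|grep -E 'pos|^force'; python3 p.py; echo '[0.2, 0, 0, 0, 0, 0, 0.2, 0, 0, 0, 0, 0, 0.2, 0, 0, 0, 0, 0, 0.2, 0, 0, 0, 0, 0, 0.16, 0, 0, 0, 0, 0, 0.12, 0, 0, 0, 0, 0, 0.12, 0, 0, 0, 0, 0, 0, 0, 0, 0, 0, 0]' | python3 drive.py|grep -E 'pos|^force';python3 p.py;python3 - <<'E'
from h import *
A=env.grab_frame("scene");B=env.grab_frame("side")[200:350,340:490]
cv2.imwrite("pics/6.png",np.hstack([cv2.resize(A[80:230,200:350],(400,400)),cv2.resize(B,(400,400))]))
E
```

```text
ee_pos: [595.2, -163.8, 237.2]
force: [-0.1, 0.6, -0.0]
crusher xy -26.801874451382822 50.4751549911132
ee_pos: [540.8, -157.5, 244.3]
force: [0.6, 0.3, -0.3]
crusher xy 27.96697592298078 51.69487309035944
```

View pics/6.png

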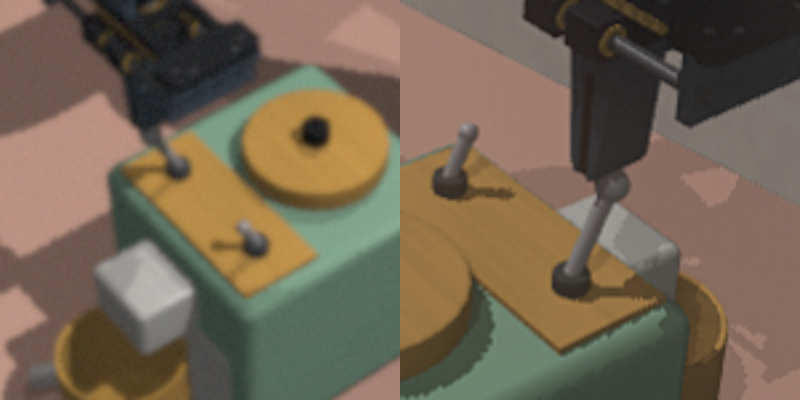

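The fingertip shows at about (600,175) in the side panel, beside the ball at (612,187), so it isn't touching. I'll compare this with the projected TCP to get the offset.

Run:
```python
from h import *
s=env.state();p=s["ee_pos"];print(p)
c=[575.6,-110.1,172.1]
for n,x,y in(("scene",200,80),("side",340,200)):
    k=400/150;f=lambda P:((proj(n,P)-[x,y])*k).round(0).tolist()
    print(n,"tcp",f(p),"tip corners",f(p+W([0,0,172.4],[[16,13.5,0],[16,-13.5,0],[-16,-13.5,0],[-16,13.5,0]])),"ball",f(W(c,[[23.4,52,258.8]])),"pivot",f(W(c,[[46,52,212]])))
# ball & pivot triangulated independently from scene/side pixels
def tri(a,b): return least_squares(lambda q:np.r_[(proj("scene",q)-a).ravel(),(proj("side",q)-b).ravel()],[550,-160,250]).x.round(1)
def d(P): a=np.radians(172.1);q=P-np.array([575.6,-110.1,0]);return [q[0]*np.cos(a)+q[1]*np.sin(a),-q[0]*np.sin(a)+q[1]*np.cos(a),q[2]]
S=lambda u,v:[200+u/400*150,80+v/400*150]
D=lambda u,v:[340+u/400*150,200+v/400*150]
print("ball",d(tri([256,129],[419.3,268])),"pivot",d(tri([266.5,142.3],[404.4,303.6])))
print("fingertip", d(tri(S(150,128),D(200,172))))
```

```text
[ 541.56344133 -157.59797552  244.07762914]
scene tcp [[156.0, 147.0]] tip corners [[163.0, 128.0], [183.0, 148.0], [149.0, 166.0], [129.0, 146.0]] ball [[150.0, 135.0]] pivot [[178.0, 165.0]]
side tcp [[204.0, 211.0]] tip corners [[199.0, 236.0], [162.0, 209.0], [210.0, 188.0], [247.0, 214.0]] ball [[213.0, 185.0]] pivot [[172.0, 275.0]]
ball [np.float64(24.579060737114105), np.float64(52.77916040712714), np.float64(262.2)] pivot [np.float64(45.816742248339615), np.float64(51.78876451267409), np.float64(211.1)]
fingertip [np.float64(26.88142728178644), np.float64(48.55552355081791), np.float64(266.5)]
```

The fingertips actually end about 20 mm higher than the TCP reading, so they passed over the ball. I'll back off, lower 18 mm and push again.

In the tool's units: -20 mm is -0.4, 9 mm is 0.18.

```bash
echo '[-0.4, 0, 0, 0, 0, 0, -0.4, 0, 0, 0, 0, 0, -0.4, 0, 0, 0, 0, 0, 0, 0, 0.18, 0, 0, 0, 0, 0, 0.18, 0, 0, 0, 0, 0, 0, 0, 0, 0]' | python3 drive.py|grep -E 'pos|^force'; echo '[0.16, 0, 0, 0, 0, 0, 0.16, 0, 0, 0, 0, 0, 0.16, 0, 0, 0, 0, 0, 0.12, 0, 0, 0, 0, 0, 0.12, 0, 0, 0, 0, 0, 0, 0, 0, 0, 0, 0]' | python3 drive.py|grep -E 'pos|^force';python3 p.py;echo '[0.12, 0, 0, 0, 0, 0, 0.12, 0, 0, 0, 0, 0, 0, 0, 0, 0, 0, 0]' | python3 drive.py|grep -E 'pos|^force';python3 p.py
```

```text
ee_pos: [599.2, -164.9, 223.8]
force: [0.1, -0.7, -0.2]
ee_pos: [566.3, -161.1, 227.8]
force: [4.2, -0.9, 2.7]
crusher xy 2.2190185710790766 51.79888002783296
ee_pos: [552.0, -159.0, 225.9]
force: [0.9, 0.2, 0.6]
crusher xy 16.704123938869973 51.672826693138276
```

In the tool's units: 5 mm is 0.1.

```bash
echo '[0.1, 0, 0, 0, 0, 0, 0.1, 0, 0, 0, 0, 0, 0, 0, 0, 0, 0, 0]' | python3 drive.py|grep -E 'pos|^force';python3 p.py;echo '[0.08, 0, 0, 0, 0, 0, 0, 0, 0, 0, 0, 0, 0, 0, 0, 0, 0, 0]' | python3 drive.py|grep -E 'pos|^force';python3 p.py
```

```text
ee_pos: [542.0, -157.5, 225.5]
force: [0.4, -0.7, -0.0]
crusher xy 26.80416008398127 51.55067790343534
ee_pos: [539.3, -157.3, 226.0]
force: [-0.0, -0.6, 0.7]
crusher xy 29.436860660944344 51.70174545706941
```

In the tool's units: 4 mm is 0.08.

```bash
echo '[0.08, 0, 0, 0, 0, 0, 0, 0, 0, 0, 0, 0]' | python3 drive.py|grep -E 'pos|^force'; echo '[-0.4, 0, 0, 0, 0, 0, -0.4, 0, 0, 0, 0, 0, -0.4, 0, 0, 0, 0, 0, 0, 0, -0.8, 0, 0, 0, 0, 0, -0.9, 0, 0, 0, -0.8, 0, -0.4, 0, 0, 0, -0.8, 0, 0, 0, 0, 0, -0.8, 0, 0, 0, 0, 0]' | python3 drive.py|grep -E 'pos|^force'
python3 - <<'E'
from h import *
A=env.grab_frame("scene");B=env.grab_frame("side")[220:420,340:540]
cv2.imwrite("pics/7.png",np.hstack([cv2.resize(A[110:310,190:390],(400,400)),cv2.resize(B,(400,400))]))
E
```

```text
ee_pos: [535.0, -156.7, 226.1]
force: [0.1, 0.0, -0.3]
ee_pos: [715.3, -180.4, 332.9]
force: [1.5, 0.1, -0.5]
```

View pics/7.png

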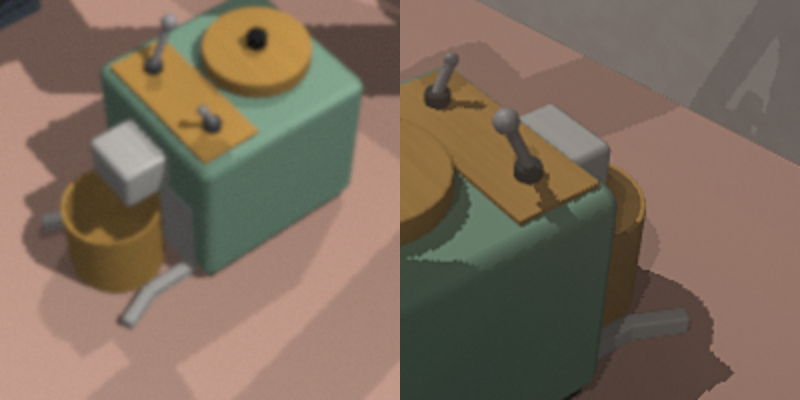

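The long lever now leans to the rear, with its ball at (507,122) in the side panel. The short toggle hasn't moved and the bucket is home, so I'll hand it in.

```bash
echo '[0, 0, 0, 0, 0, 0, 0, 0, 0, 0, 0, 0]' | python3 drive.py|head -1; python3 -c "
from workcell import env
print(env.job_done())"
```

```text
time_s: 17.4
the job is handed in; nothing more can be done
None
```

I pushed the brass bucket home against the crusher's front, then switched the long lever on (it took a second, lower try, as the first stroke missed the lever), left the short toggle as it was, and handed the job in at 17.4 s; no verdict came back.

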